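# Draw the flush bolt and open the double-door filament cabinet

### The job

Open both doors of the grey filament cabinet wide, to about a right angle, so that the spools can be taken out. Its passive door (the one with the red thumb tab) is held by a flush bolt: push the tab all the way down to withdraw the bolt before you swing that door open. Do not shift the things standing around or on the cabinet.

Things in the scene. Friction and masses are not known exactly. Their poses are not given: they have to be found in the camera images.
- cabinet: grey steel dry cabinet fixed to the table, 330 wide (y), 170 deep (x), 190 mm high; origin at the centre of its underside, z up. Its own -x axis is the way its two white doors face (away from the robot, to within about 17 degrees), and its own +y side carries the passive door, its -y side the active door. The doors are 160 mm wide, 16 mm thick, from 14 to 176 mm above the table; their outer faces lie 103 mm from the origin along -x when shut
- passive_hinge (a point): point on the vertical hinge axis of the passive door, in the plane of its outer face, 161 mm above the table; 161 mm from the cabinet's middle towards its +y
- passive_handle (a point): middle of the bar of the passive door's dark bow handle: bar horizontal, 10 mm thick, 72 mm between the centres of its two legs, axis 50 mm in front of the door's face (45 mm clear behind it) and 161 mm above the table, 15 mm below the door's top edge; 53 mm from the hinge along the door. Nothing lies above or below the gap behind the bar, so fingertips can be put in from above. Moves with the door
- active_hinge (a point): point on the vertical hinge axis of the active door, in the plane of its outer face, 161 mm above the table; 161 mm from the cabinet's middle towards its -y
- active_handle (a point): middle of the bar of the active door's bow handle, same make and height as the other; 108 mm from the hinge along the door. Moves with the door
- bolt_tab (a point): middle of the flat top of the red thumb tab of the flush bolt, on the passive door near the meeting edge; the tab is 30 mm wide along the door, stands 40 mm out of the door's face and is 12 mm thick; this point is 24 mm in front of the face and, bolt thrown, 166 mm above the table. It is pushed straight down from above; a steel keeper behind it (top 192 mm above the table) stands out 4 mm in front of the door's face. Moves with bolt and door
- bolt (a joint): travel of the flush bolt in m: 0 thrown (up, held in the keeper of the cabinet's top), 0.024 fully withdrawn (down, at its stop). It starts between 0 and 0.003, clears the keeper at about 0.010, takes about 4 to 5 N and stays where it is left
- active (a joint): opening of the active door in rad, 0 shut, stop at 1.75; may start ajar by up to 0.2. It swings out and away from the meeting edge. Stays where it is left (0.12 N m friction). A strip on its edge overlaps the front of the passive door by 13 mm, so it has to open first or the passive door pushes it along
- passive (a joint): opening of the passive door in rad, 0 shut, stop at 1.75; starts shut and bolted; stays where it is left (0.12 N m friction). Each door turns about its vertical hinge so that its meeting edge swings out along the cabinet's -x
- wash_bottle_mid (a point): bystander: white plastic squeeze bottle, 70 mm diameter, 145 mm tall plus thin spout; point on its axis 70 mm above the table
- pen_pot_mid (a point): bystander: white round pot, 72 mm diameter, 90 mm tall, pens standing out of it to about 130 mm; point on its axis 45 mm up
- spool_mid (a point): bystander: yellow filament spool lying flat, 160 mm diameter, 58 mm high; point at its centre 29 mm up
- mouse_mid (a point): bystander: black computer mouse, 100 x 60 mm, 32 mm high; point at its centre 16 mm up
- gear_mid (a point): bystander: orange printed gear, 86 mm over its teeth, 24 mm high, lying on the roof of the cabinet; point at its centre 12 mm above the roof
- scraper_grip (a point): bystander: scraper lying flat, 200 mm long, red handle and steel blade; point on its handle

How it is judged:
By the outcome, as a careful person would: the job done as asked, in the order asked, and still so for the second after the job is handed in, with the robot touching nothing.
It also fails if it takes over 58 s, if anything falls off the work surface, if the arm or the gripper's body presses on something with over 40 N, if the wrist force passes 120 N, or if a joint passes its speed limit or range.

### The arm

A 6-joint arm with a two-finger parallel gripper is mounted at the origin on the work surface. World frame = base frame: x ahead of the robot, y to its left, z up, the work surface at z = 0. Lengths are in m, angles in rad, forces in N, time in s.
With the tool pointing down it reaches from about 0.35 to 0.775 m from the base axis. Payload 5.5 kg.
Tool frame: the origin (TCP) lies at the very end of the fingers, on their centre line; the grasp point (between the pads) lies 19 mm behind it (grip_point_offset is the distance from the TCP to the grasp point, in m); z points along the fingers, y is the direction in which the jaws open and shut (so a half turn about z gives the same grasp; the last joint's range is limited). The gripper opens to 85 mm and grips with 20 to 120 N. Pads are 22 mm wide; open, the fingers measure 114 mm over their backs; the gripper's body (76 mm by 85 mm) begins 54 mm behind the grasp point. The pads swing forward as they close: fully open they stand 13 mm farther back than shut.
Start: joints at [-1.256, 0.313, 0.046, 1.304, 0, 1.431], TCP at [0.253, -0.517, 0.231] pointing down, gripper open.
Joint ranges: [-2.76, 2.76], [-0.86, 1.69], [-1.03, 1.26], [-2.2, 2.34], [-1.47, 1.5], [-3.14, 3.14]. Speed limits (rad/s): [2.57, 2.57, 3.14, 3.14, 3.14, 3.14].

### API

Orientations are given as a unit quaternion [w, x, y, z].
In Python, from workcell import * gives the robot as it stands.
- The arm moves only by the shell command python3 -m crank 'ROWS' [OPENING] [FORCE]. ROWS is a JSON object of lists of equal length, an entry for each row: "travel": the shift along the tool's x, y, z in units of 40 mm (1.0 is 40 mm), a list of three; "turn": the turn about the tool's z in rad. In form: {"travel": [[x, y, z], ...], "turn": [turn, ...]}. A call has 1 to 5 rows; each row is the pose to reach, as a shift and turn from the pose commanded when the call began, along the tool's axes at that moment; what a row does not reach only later rows make up. A row lasts 1/12 s, in which the tool goes at most 41.7 mm and 7.16 degrees, less where a joint would pass 70% of its speed; a pose out of reach is approached as far as the arm can. A call with a gripper value outside its range is refused whole. OPENING is the finger opening in mm, from 0 to 85.4, set as the call begins (- or left out, the last holds). The fingers move at their own pace and stop on an object; FORCE is the grip in N (left out, the last holds). Time passes only in rows, so rows that repeat a pose let the fingers close. It gives the time, the measured TCP pose, the force and the opening at its end, in the units of the state.
- get_state(): the state, without advancing time (a new reading comes with each control period).
- read_camera(name): name is "side" or "top"; returns a dict with "image" (480x640x3 uint8, red, green, blue), "K" (3x3 intrinsics, pixels), "R" (3x3) and "t" (3): a world point X has camera coordinates R X + t. Camera axes: x right, y down, z forward; pixel columns grow to the right and rows downward; lengths in m; the calibration is good to about 2 mm. A picture is of the moment at which its call begins. There is no depth.
- hand_in(): hands the job in, once; it reports no verdict.
The state is a dict: "clock": time; "joint_pos": joint angles; "qvel": joint speeds; "tau": joint torques, N m; "tcp_pos": TCP position; "orientation": TCP orientation; "wrist_force": force on the tool from outside, world axes, zero at the start; "ft_torque": the same for the moment, N m; "finger_gap": finger opening in m.
Only numpy, scipy, OpenCV 4.12 (cv2) and the standard library are available. Lean on these libraries where they do the work, as an engineer would, in place of code of your own. Each camera call takes 0.05 s, during which the arm holds its last target. There are 200 camera calls.

## Working session

There is one attempt and no reset: what is moved stays moved. The work goes in short steps, Python scripts to look and compute and a shell command to move; the robot and the scene stay as the last step left them, time stands still between calls to the robot, and variables do not carry over. Pictures are saved under pics/ and viewed, about 8 in all and at most 12, crops included, and the job is handed in when it is done.

```bash
mkdir -p pics; ls
python3 - <<'E'
from workcell import *
import cv2,numpy as np
print(get_state())
for n in("top","side"):
    c=read_camera(n); cv2.imwrite(f"pics/{n}0.png",c["image"][...,::-1]); np.savez(f"pics/{n}0.npz",**c)
    print(n,c["K"].tolist(),c["R"].tolist(),c["t"].tolist())
E
```

```text
pics
{'clock': 0.0, 'joint_pos': array([-1.25560664e+00,  3.13982016e-01,  4.49807448e-02,  1.30359025e+00,
       -2.07331861e-05,  1.43120362e+00]), 'qvel': array([ 1.13571581e-03, -3.15826234e-04,  2.24650362e-04, -5.47859974e-04,
       -3.81092823e-04, -3.09902278e-05]), 'tau': array([-7.11296543e-04, -4.80628252e+01,  2.98531562e+01,  1.96856959e-02,
       -1.07660874e-04, -4.21638106e-06]), 'tcp_pos': array([ 0.25240928, -0.51607372,  0.23042005]), 'orientation': array([-8.93229585e-04,  9.74257435e-01,  2.25436566e-01, -8.90330196e-05]), 'wrist_force': array([ 0.21453834, -0.72704633,  0.40087555]), 'ft_torque': array([ 0.00646291, -0.021774  , -0.02517561]), 'finger_gap': 0.08558336098040607}
top [[491.2736570137818, 0.0, 315.58073160238473], [0.0, 491.2736570137818, 240.42271450624753], [0.0, 0.0, 1.0]] [[-0.02383009605250269, -0.9996912947443838, 0.00703148166645684], [-0.993256468320777, 0.022877272836758163, -0.11365834120947606], [0.1134623931576699, -0.00969255383527715, -0.993495012437951]] [0.05827038985762745, 0.5722789406567431, 1.180266487429256]
side [[453.189183242024, 0.0, 310.7196777050602], [0.0, 453.189183242024, 243.3203169460701], [0.0, 0.0, 1.0]] [[-0.9915095197616917, -0.12950041231738166, -0.011769257902151244], [-0.05545177892317581, 0.502950950554738, -0.8625343132596759], [0.11761790865422847, -0.8545583564308019, -0.5058616836824982]] [0.5782212022280938, 0.12314323622198677, 1.1780971560738593]
```

View pics/top0.png

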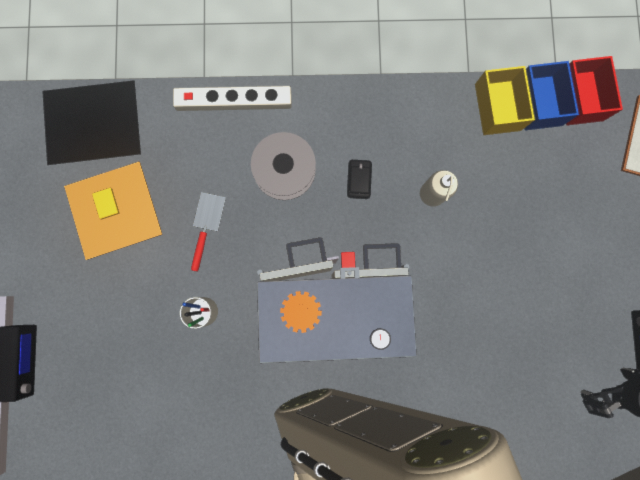

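View pics/side0.png

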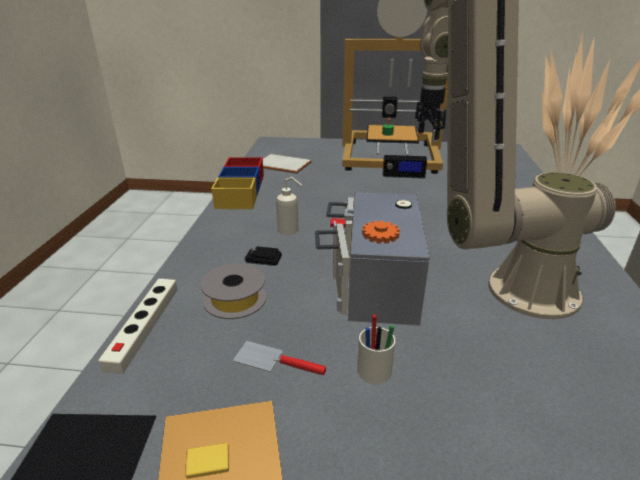

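Top view: the cabinet roof spans about (258..416, 278..362). The active door is on the left and slightly ajar, with its handle bar at (289..323, 241). The red tab is at (348,258), the passive handle at (364..399, 244) and the bottle at (445,185). The gripper is out of view.

```bash
cat > h.py <<'E'
import numpy as np,cv2
from workcell import *
def cast(c,uv,z):
    K,R,t=(np.array(c[k]) for k in"KRt"); o=-R.T@t
    d=R.T@np.linalg.solve(K,np.array([*uv,1.])); return o+d*(z-o[2])/d[2]
def proj(c,X):
    p=c["K"]@(c["R"]@np.array(X)+c["t"]); return p[:2]/p[2]
def rel(P,turn_deg=None):
    """shift in tool units to reach world P"""
    s=get_state(); w,x,y,z=s["orientation"]
    from scipy.spatial.transform import Rotation as Q
    R=Q.from_quat([x,y,z,w]).as_matrix()
    return R.T@(np.array(P)-s["tcp_pos"])/.04, np.degrees(np.arctan2(R[1,0],R[0,0]))
E
python3 - <<'E'
from h import *
c=dict(np.load("pics/top0.npz")); im=c["image"].astype(int); r,g,b=im[...,0],im[...,1],im[...,2]
hsv=cv2.cvtColor(c["image"],cv2.COLOR_RGB2HSV)
print("roof px rgb",im[340,300],im[300,370])
roof=((b-r>12)&(b>70)&(b<130)).astype(np.uint8); roof[:265]=0;roof[:, :250]=0;roof[:,425:]=0;roof[375:]=0
roof=cv2.morphologyEx(roof,cv2.MORPH_OPEN,np.ones((3,3)))
cs,_=cv2.findContours(roof,0,2); k=max(cs,key=cv2.contourArea); rc=cv2.boxPoints(cv2.minAreaRect(k))
W=np.array([cast(c,p,.19) for p in rc]); print(rc.round(1).tolist(),W.round(4).tolist(), [np.linalg.norm(W[i]-W[i-1]).round(4) for i in range(4)])
def blob(m,box,z,name):
    mm=np.zeros_like(m,np.uint8);x0,y0,x1,y1=box;mm[y0:y1,x0:x1]=m[y0:y1,x0:x1]
    n,l,s,ce=cv2.connectedComponentsWithStats(mm);i=1+s[1:,4].argmax();print(name,s[i],ce[i].round(1),cast(c,ce[i],z).round(4))
H,S,V=(hsv[...,i] for i in range(3))
red=((H<6)|(H>174))&(S>140)&(V>150)
blob(red,(335,245,362,272),.166,"tab")
blob((H>4)&(H<20)&(S>150),(275,285,330,340),.214,"gear")
for n,uv,z in(("aL",(289,241.5),.161),("aR",(322.5,239.5),.161),("pL",(364.5,245),.161),("pR",(398.5,245),.161),("spool",(283,165),.058),("mouse",(360,179),.02),("bottle",(445,183),.145),("bottlebase",(432,201),0.0)):print(n,cast(c,uv,z).round(3))
cv2.imwrite("pics/crop0.png",cv2.resize(c["image"][150:370,250:470,::-1],None,fx=2.7,fy=2.7,interpolation=2))
E
```

```text
roof px rgb [131 136 150] [125 130 143]Traceback (most recent call last):
  File "<stdin>", line 7, in <module>
ValueError: max() iterable argument is empty
```

Run:
```python
from h import *
c=dict(np.load("pics/top0.npz")); im=c["image"].astype(int); r,g,b=im[...,0],im[...,1],im[...,2]
hsv=cv2.cvtColor(c["image"],cv2.COLOR_RGB2HSV)
print("table",im[320,240],im[230,350])
roof=((b-r>13)).astype(np.uint8); roof[:265]=0;roof[:, :250]=0;roof[:,425:]=0;roof[375:]=0
roof=cv2.morphologyEx(roof,cv2.MORPH_OPEN,np.ones((3,3)))
cs,_=cv2.findContours(roof,0,2); k=max(cs,key=cv2.contourArea); rc=cv2.boxPoints(cv2.minAreaRect(k))
W=np.array([cast(c,p,.19) for p in rc]); print(rc.round(1).tolist(),W.round(4).tolist(), [np.linalg.norm(W[i]-W[i-1]).round(4) for i in range(4)])
def blob(m,box,z,name):
    mm=np.zeros(m.shape,np.uint8);x0,y0,x1,y1=box;mm[y0:y1,x0:x1]=m[y0:y1,x0:x1]
    n,l,s,ce=cv2.connectedComponentsWithStats(mm)
    if n>1:
        i=1+s[1:,4].argmax();print(name,s[i],ce[i].round(1),cast(c,ce[i],z).round(4))
H,S,V=(hsv[...,i] for i in range(3))
red=((H<6)|(H>174))&(S>140)&(V>150)
blob(red,(335,245,362,272),.166,"tab")
blob((H>4)&(H<20)&(S>150),(275,285,330,340),.214,"gear")
for n,uv,z in(("aL",(289,241.5),.161),("aR",(322.5,239.5),.161),("pL",(364.5,245),.161),("pR",(398.5,245),.161),("spool",(283,165),.058),("mouse",(360,179),.02),("bottle",(445,183),.145),("bottlebase",(432,201),0.0)):print(n,cast(c,uv,z).round(3))
cv2.imwrite("pics/crop0.png",cv2.resize(c["image"][150:370,250:470,::-1],None,fx=2.7,fy=2.7,interpolation=2))
```

```text
table [121 124 126] [117 119 122]
[[256.70001220703125, 282.3999938964844], [412.29998779296875, 276.0], [415.5, 355.5], [260.0, 361.79998779296875]] [[0.4687, 0.1735, 0.19], [0.4744, -0.1578, 0.19], [0.3084, -0.1569, 0.19], [0.3034, 0.1684, 0.19]] [np.float64(0.1654), np.float64(0.3313), np.float64(0.166), np.float64(0.3253)]
tab [341 252  14  15 197] [347.9 259. ] [ 0.5158 -0.0234  0.166 ]
gear [ 281  292   40   40 1093] [300.4 311.4] [0.4063 0.0814 0.214 ]
aL [0.558 0.105 0.161]
aR [0.56  0.031 0.161]
pL [ 0.546 -0.061  0.161]
pR [ 0.544 -0.136  0.161]
spool [0.759 0.121 0.058]
mouse [ 0.729 -0.071  0.02 ]
bottle [ 0.685 -0.251  0.145]
bottlebase [ 0.672 -0.256  0.   ]
```

View pics/crop0.png

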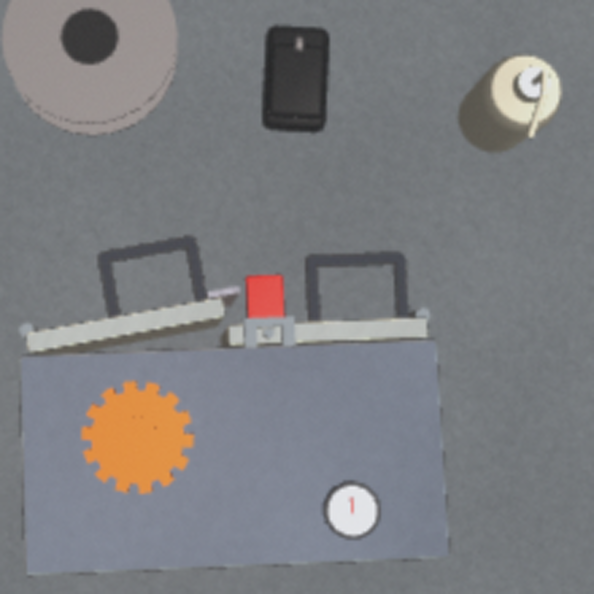

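Cabinet yaw is about 0, with the door faces at x≈0.492. The active hinge is at (0.492, 0.168) and its handle at (0.558, 0.068), about 0.15 rad ajar. The tab is at (0.516, -0.023), the passive hinge at (0.492, -0.154) and its handle at (0.543, -0.100). I'll move above the gap behind the active handle with the fingers closed.

```bash
python3 -m crank '{"travel":[[0.65,-0.5,-0.2],[1.3,-1,-0.5],[1.95,-1.5,-0.5],[2.6,-2.0,-0.5],[3.25,-2.5,-0.5]],"turn":[0,0,0,0,0]}' 0 40
python3 -m crank '{"travel":[[0.65,-0.5,0],[1.3,-1,0],[1.95,-1.5,0],[2.6,-2.0,0],[3.25,-2.5,0]],"turn":[0,0,0,0,0]}'
python3 -m crank '{"travel":[[0.65,-0.5,0],[1.3,-1,0],[1.95,-1.5,0],[2.6,-2.0,0],[3.25,-2.5,0]],"turn":[0,0,0,0,0]}'
python3 -m crank '{"travel":[[0.6,-0.5,0],[1.2,-1,0],[1.8,-1.5,0],[2.4,-2.0,0],[2.9,-2.55,0]],"turn":[0.1,0.2,0.3,0.4,0.455]}'
python3 -m crank '{"travel":[[0,0,0],[0,0,0]],"turn":[0,0]}'
python3 - <<'E'
from h import *
print(rel([.533,.067,.2]), get_state()["joint_pos"])
E
```

```text
clock: 0.52
tcp_pos: [0.3257, -0.3682, 0.2511]
orientation: [-0.0, 0.974, 0.225, -0.0]
wrist_force: [0.4, -0.4, 0.7]
finger_gap: 0.0258
clock: 0.93
tcp_pos: [0.3985, -0.221, 0.251]
orientation: [-0.0, 0.974, 0.225, -0.0]
wrist_force: [0.2, -0.1, -0.7]
finger_gap: -0.0
clock: 1.35
tcp_pos: [0.4714, -0.0741, 0.2511]
orientation: [-0.0, 0.974, 0.225, -0.0]
wrist_force: [0.5, -0.7, 0.7]
finger_gap: 0.0
clock: 1.77
tcp_pos: [0.5312, 0.0684, 0.2508]
orientation: [0.0, 1.0, -0.002, -0.0]
wrist_force: [-0.1, -0.8, -0.2]
finger_gap: 0.0003
clock: 1.93
tcp_pos: [0.5304, 0.0682, 0.2506]
orientation: [0.0, 1.0, 0.002, -0.001]
wrist_force: [0.6, -1.2, -0.0]
finger_gap: -0.0001
(array([0.06710013, 0.03035856, 1.26385116]), np.float64(0.20563257242522714)) [-2.20943363e-02  2.31055428e-01 -1.70535345e-02  1.32406774e+00
 -2.73736417e-04  3.11590938e+00]
```

```bash
python3 -m crank '{"travel":[[0.07,0,0.8],[0.07,0,1.5],[0.07,0,2.1],[0.07,0,2.6],[0.07,0,3.0]],"turn":[-0.1,-0.15,-0.15,-0.15,-0.15]}'
python3 -m crank '{"travel":[[0,0,0]],"turn":[0]}'
python3 - <<'E'
from h import *
print(rel([0,0,0])[1])
for n in("top","side"):
    c=read_camera(n); np.savez(f"pics/{n}1.npz",**c); cv2.imwrite(f"pics/{n}1.png",c["image"][...,::-1])
c=cv2.resize(cv2.imread("pics/side1.png")[150:350,220:460],None,fx=2.5,fy=2.5); cv2.imwrite("pics/side1c.png",c)
E
```

```text
clock: 2.35
tcp_pos: [0.5318, 0.0655, 0.1292]
orientation: [0.0, 0.997, 0.074, -0.001]
wrist_force: [0.3, 0.6, -1.0]
finger_gap: 0.0001
clock: 2.43
tcp_pos: [0.5303, 0.0656, 0.1277]
orientation: [-0.0, 0.997, 0.074, -0.003]
wrist_force: [-1.1, 0.2, 0.2]
finger_gap: 0.0002
8.524537313394516
```

View pics/side1c.png

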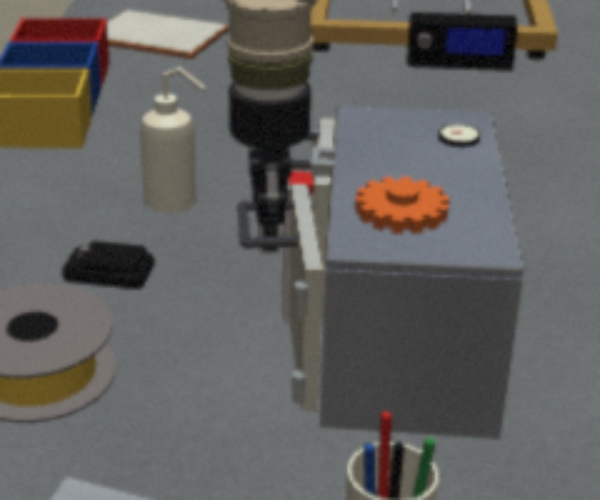

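Fingers are in the bow of the active door (around (270,215) in the crop) with no contact. I'll swing it along the arc about its hinge.

```bash
python3 -m crank '{"travel":[[0.15,0,0],[0.28,0,0]],"turn":[0,0]}'
python3 -m crank '{"travel":[[0.26,-0.1,0],[0.52,-0.22,0],[0.76,-0.37,0],[0.98,-0.54,0],[1.19,-0.74,0]],"turn":[-0.1,-0.2,-0.3,-0.4,-0.5]}'
python3 -m crank '{"travel":[[0.26,-0.1,0],[0.52,-0.22,0],[0.76,-0.37,0],[0.98,-0.54,0],[1.19,-0.74,0]],"turn":[-0.1,-0.2,-0.3,-0.4,-0.5]}'
python3 -c "
from h import *
print(rel([0,0,0])[1])
c=read_camera('top'); cv2.imwrite('pics/top2.png',cv2.resize(c['image'][130:370,200:480,::-1],None,fx=2.5,fy=2.5))"
```

```text
clock: 2.7
tcp_pos: [0.5452, 0.0683, 0.1328]
orientation: [-0.0, 0.997, 0.075, 0.001]
wrist_force: [-2.1, 0.0, -0.4]
finger_gap: 0.0005
clock: 3.12
tcp_pos: [0.5878, 0.105, 0.1323]
orientation: [0.0, 0.947, 0.322, 0.0]
wrist_force: [-3.0, 0.3, 1.0]
finger_gap: -0.0002
clock: 3.53
tcp_pos: [0.6078, 0.1573, 0.1322]
orientation: [0.001, 0.838, 0.546, -0.0]
wrist_force: [-2.4, -3.1, 0.2]
finger_gap: 0.0005
66.14986765232788
```

View pics/top2.png

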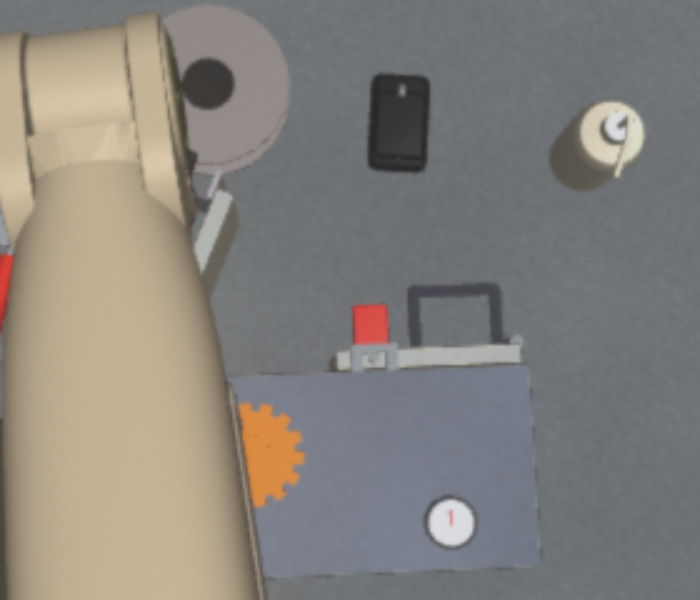

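The active door is at about 67°, as planned, with its strip at (215,185) and clear of the spool. I'll finish the swing, back off the bar and rise.

```bash
python3 -m crank '{"travel":[[0.26,-0.1,0],[0.52,-0.22,0],[0.76,-0.37,0],[0.98,-0.54,0],[1.09,-0.64,0]],"turn":[-0.1,-0.2,-0.3,-0.4,-0.45]}'
python3 -m crank '{"travel":[[0,0,0],[-0.15,0,0],[-0.28,0,0],[-0.28,0,0]],"turn":[0,0,0,0]}'
python3 -m crank '{"travel":[[0,0,-0.7],[0,0,-1.5],[0,0,-2.3],[0,0,-2.8],[0,0,-2.8]],"turn":[0,0,0,0,0]}'
python3 -c "
from h import *
print(rel([0.513,-0.0235,.25]),get_state()['joint_pos'])"
```

```text
clock: 4.0
tcp_pos: [0.6027, 0.2082, 0.1323]
orientation: [0.001, 0.696, 0.718, 0.001]
wrist_force: [1.0, -1.5, -0.2]
finger_gap: -0.0004
clock: 4.33
tcp_pos: [0.6024, 0.1946, 0.1316]
orientation: [0.0, 0.698, 0.716, 0.0]
wrist_force: [0.4, 0.0, 0.1]
finger_gap: 0.0001
clock: 4.75
tcp_pos: [0.6045, 0.1959, 0.2493]
orientation: [0.003, 0.698, 0.717, 0.004]
wrist_force: [0.9, 0.0, 0.7]
finger_gap: -0.0001
(array([-5.42195393, -2.43240207, -0.04747451]), np.float64(91.53689673465988)) [ 1.87240013e-01  4.23916656e-01  2.50678750e-01  1.38818395e+00
 -1.04796532e-04  1.73121840e+00]
```

```bash
python3 -m crank '{"travel":[[-0.8,-0.3,0],[-1.6,-0.7,0],[-2.4,-1.0,0],[-3.2,-1.4,0],[-4,-1.7,0]],"turn":[-0.12,-0.24,-0.36,-0.48,-0.6]}'
python3 -m crank '{"travel":[[0,0,0],[0,0,0],[0,0,0],[0,0,0],[0,0,0]],"turn":[-0.12,-0.24,-0.36,-0.48,-0.6]}'
python3 -m crank '{"travel":[[0,0,0],[0,0,0],[0,0,0],[0,0,0]],"turn":[-0.12,-0.24,-0.345,-0.345]}'
python3 -c "
from h import *
print(rel([0.517,-0.0235,.175]),get_state()['joint_pos'])
c=read_camera('top'); cv2.imwrite('pics/top3.png',cv2.resize(c['image'][130:370,200:480,::-1],None,fx=2.5,fy=2.5))"
```

```text
clock: 5.17
tcp_pos: [0.537, 0.0327, 0.2426]
orientation: [-0.0, 0.452, 0.892, -0.0]
wrist_force: [-0.6, -0.4, 0.3]
finger_gap: 0.0002
clock: 5.58
tcp_pos: [0.5382, 0.0335, 0.2427]
orientation: [-0.0, 0.168, 0.986, -0.0]
wrist_force: [0.4, 0.4, 0.2]
finger_gap: 0.0001
clock: 5.92
tcp_pos: [0.5382, 0.0338, 0.2426]
orientation: [-0.0, -0.002, 1.0, -0.0]
wrist_force: [-0.3, 0.5, 0.3]
finger_gap: -0.0
(array([ 0.53493297, -1.43021768,  1.69141916]), np.float64(-179.7714657308827)) [-8.61390285e-02  2.41208217e-01 -2.32002931e-02  1.30715542e+00
 -8.60458179e-05 -9.01276773e-02]
```

View pics/top3.png

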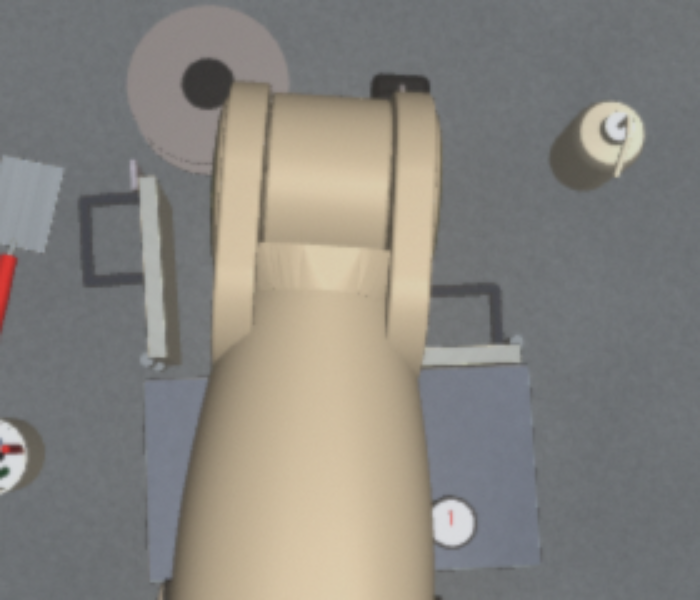

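The active door stands at about 93°, with its panel running from (155,360) to (148,180), and the surroundings are undisturbed. Next is the tab.

```bash
python3 -m crank '{"travel":[[0.27,-0.7,0],[0.53,-1.43,0.5],[0.53,-1.43,1.2],[0.53,-1.43,1.5],[0.53,-1.43,1.7]],"turn":[0,0,0,0,0]}'
python3 -m crank '{"travel":[[0,0,0.15],[0,0,0.3],[0,0,0.45],[0,0,0.6],[0,0,0.7]],"turn":[0,0,0,0,0]}'
python3 -m crank '{"travel":[[0,0,0.05],[0,0,0.05]],"turn":[0,0]}'
```

```text
clock: 6.38
tcp_pos: [0.516, -0.0235, 0.1732]
orientation: [-0.002, 0.001, 1.0, 0.0]
wrist_force: [-0.3, 0.7, -0.4]
finger_gap: 0.0
clock: 6.8
tcp_pos: [0.5183, -0.023, 0.1475]
orientation: [0.001, -0.002, 1.0, -0.0]
wrist_force: [-1.8, -0.9, 3.7]
finger_gap: -0.0
clock: 6.97
tcp_pos: [0.5178, -0.0228, 0.1451]
orientation: [0.0, -0.002, 1.0, -0.0]
wrist_force: [0.4, 0.5, 0.3]
finger_gap: 0.0
```

```bash
python3 -m crank '{"travel":[[0,0,0.05],[0,0,0.09],[0,0,0.09]],"turn":[0,0,0]}'
python3 -m crank '{"travel":[[0,0,0.03],[0,0,0.05],[0,0,0.05]],"turn":[0,0,0]}'
```

```text
clock: 7.22
tcp_pos: [0.5178, -0.0228, 0.142]
orientation: [0.0, -0.002, 1.0, 0.0]
wrist_force: [1.4, 0.2, 2.9]
finger_gap: 0.0002
clock: 7.47
tcp_pos: [0.5192, -0.0229, 0.1418]
orientation: [0.002, -0.002, 1.0, -0.0]
wrist_force: [-0.2, -0.4, 12.0]
finger_gap: -0.0001
```

The bolt is at its stop: 12 N at z 0.1418. I'll rise and move above the passive handle.

```bash
python3 -m crank '{"travel":[[0,0,-0.7],[0,0,-1.5],[0,0,-2.1],[0,-0.5,-2.2],[0.05,-1.2,-2.2]],"turn":[0,0,0,0,0]}'
python3 -m crank '{"travel":[[0,-0.4,0],[0,-0.73,0],[0,-0.73,0]],"turn":[0,0,0]}'
python3 -c "
from h import *
print(rel([0.516,-0.1,.13]))
for n in('top','side'):
  c=read_camera(n); cv2.imwrite(f'pics/{n}4.png',c['image'][...,::-1])
c=cv2.imread('pics/side4.png')[150:350,220:460]; cv2.imwrite('pics/side4c.png',cv2.resize(c,None,fx=3,fy=3))"
```

```text
clock: 7.88
tcp_pos: [0.517, -0.0699, 0.2299]
orientation: [0.002, -0.004, 1.0, -0.0]
wrist_force: [-0.2, -0.9, 0.4]
finger_gap: -0.0001
clock: 8.13
tcp_pos: [0.5156, -0.102, 0.2271]
orientation: [-0.0, -0.0, 1.0, -0.0]
wrist_force: [0.6, 0.2, -0.0]
finger_gap: -0.0002
(array([-0.01124896,  0.05003601,  2.42762338]), np.float64(-179.96022908062977))
```

View pics/side4c.png

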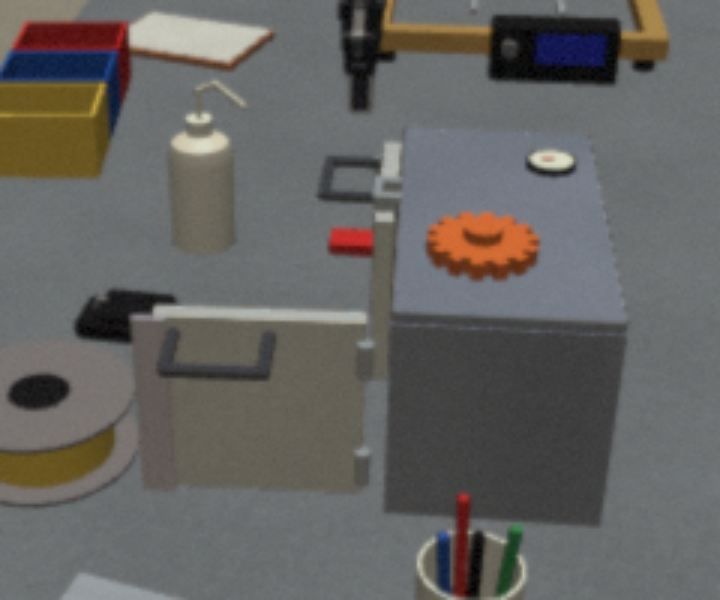

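The tab is down (at (352,242) in the crop) and the active door is wide open. I'll descend behind the passive bar and start swinging.

```bash
python3 -m crank '{"travel":[[0,0.05,0.7],[0,0.05,1.4],[0,0.05,2.0],[0,0.05,2.4],[0,0.05,2.4]],"turn":[0,0,0,0,0]}'
python3 -m crank '{"travel":[[-0.12,0,0],[-0.25,0,0]],"turn":[0,0]}'
python3 -m crank '{"travel":[[-0.13,-0.09,0],[-0.25,-0.19,0],[-0.35,-0.31,0]],"turn":[0.1,0.2,0.3]}'
python3 -c "
from h import *
print(rel([0,0,0])[1])"
```

```text
clock: 8.65
tcp_pos: [0.5129, -0.096, 0.1278]
orientation: [-0.003, -0.002, 1.0, 0.001]
wrist_force: [-0.8, -0.1, -0.1]
finger_gap: -0.0003
clock: 8.82
tcp_pos: [0.5266, -0.0976, 0.1328]
orientation: [0.001, -0.002, 1.0, -0.0]
wrist_force: [0.3, -0.6, -0.1]
finger_gap: 0.0001
clock: 9.07
tcp_pos: [0.5409, -0.1098, 0.1332]
orientation: [0.001, 0.15, 0.989, 0.0]
wrist_force: [-2.3, 1.7, 0.6]
finger_gap: -0.0002
162.78152613610726
```

```bash
python3 -m crank '{"travel":[[-0.13,-0.09,0],[-0.25,-0.19,0],[-0.35,-0.31,0],[-0.45,-0.44,0],[-0.53,-0.57,0]],"turn":[0.1,0.2,0.3,0.4,0.5]}'
python3 -m crank '{"travel":[[-0.13,-0.09,0],[-0.25,-0.19,0],[-0.35,-0.31,0],[-0.45,-0.44,0],[-0.53,-0.57,0]],"turn":[0.1,0.2,0.3,0.4,0.5]}'
python3 -m crank '{"travel":[[-0.13,-0.09,0],[-0.25,-0.19,0],[-0.35,-0.31,0],[-0.35,-0.31,0]],"turn":[0.1,0.2,0.3,0.3]}'
python3 -m crank '{"travel":[[0.15,0,0],[0.28,0,0],[0.28,0,0]],"turn":[0,0,0]}'
python3 -c "
from h import *
print(rel([0,0,0])[1])
c=read_camera('top'); cv2.imwrite('pics/top5.png',cv2.resize(c['image'][130:370,200:480,::-1],None,fx=2.5,fy=2.5))"
```

```text
clock: 9.48
tcp_pos: [0.5548, -0.1379, 0.1333]
orientation: [0.001, 0.39, 0.921, 0.001]
wrist_force: [-0.8, 2.8, -0.4]
finger_gap: -0.0001
clock: 9.9
tcp_pos: [0.5537, -0.1692, 0.1334]
orientation: [0.001, 0.605, 0.796, 0.001]
wrist_force: [0.2, 3.6, -0.5]
finger_gap: 0.0001
clock: 10.23
tcp_pos: [0.5451, -0.1872, 0.1334]
orientation: [0.001, 0.717, 0.697, 0.0]
wrist_force: [0.3, -0.2, 0.5]
finger_gap: -0.0
clock: 10.48
tcp_pos: [0.5445, -0.1739, 0.1323]
orientation: [0.0, 0.715, 0.699, 0.0]
wrist_force: [0.1, -0.1, 1.2]
finger_gap: -0.0001
88.67681513091408
```

View pics/top5.png

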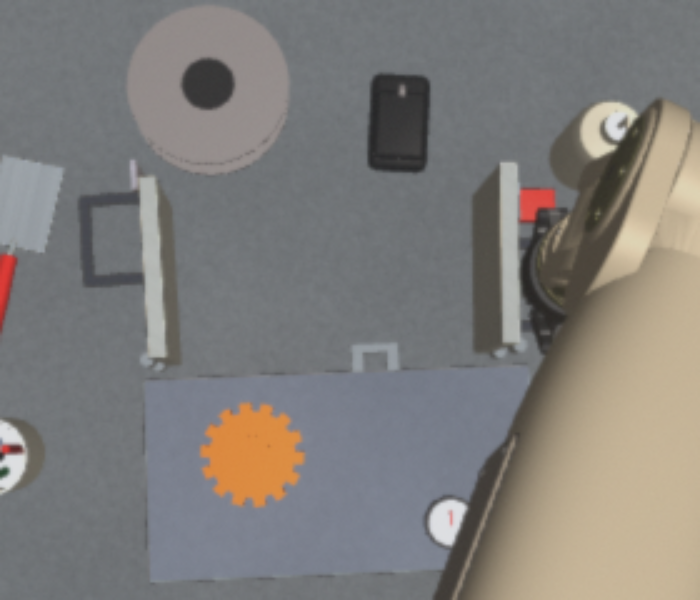

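Both doors are at about a right angle and nothing else has moved. I'll withdraw upwards and check.

```bash
python3 -m crank '{"travel":[[0,0,-0.6],[0,0,-1.4],[0,0,-2.2],[0,0,-3],[0,0,-3.8]],"turn":[0,0,0,0,0]}'
python3 -m crank '{"travel":[[0,-0.8,-0.2],[0,-1.6,-0.5],[0,-2.4,-0.5],[0,-3.2,-0.5],[0,-3.2,-0.5]],"turn":[0,0,0,0,0]}'
python3 -m crank '{"travel":[[0,0,0],[0,0,0]],"turn":[0,0]}'
python3 - <<'E'
from h import *
c=read_camera('top'); a=dict(np.load("pics/top0.npz"))
# door top edges (crop px -> full) at z=.176 ; moved-things diff
im=c['image']; cv2.imwrite('pics/top6.png',im[...,::-1])
s=read_camera('side'); cv2.imwrite('pics/side6.png',s['image'][...,::-1])
def w(u,v): return cast(c,(200+u/2.5,130+v/2.5),.176)
for n,p,q in(("act",(155,358),(148,180)),("pas",(513,343),(508,165))):
    d=w(*q)-w(*p); print(n,np.degrees(np.arctan2(d[1],d[0])).round(1))
t=np.hstack([cv2.resize(im[130:370,160:480],None,fx=1.2,fy=1.2),cv2.resize(s['image'][130:418,80:460],None,fx=1,fy=1)])
cv2.imwrite('pics/both6.png',t[...,::-1])
E
```

```text
clock: 10.95
tcp_pos: [0.5439, -0.1747, 0.2854]
orientation: [0.0, 0.716, 0.698, -0.0]
wrist_force: [0.7, -0.1, 0.2]
finger_gap: 0.0001
clock: 11.37
tcp_pos: [0.4115, -0.1704, 0.3044]
orientation: [-0.001, 0.716, 0.698, -0.001]
wrist_force: [-0.0, 0.8, 0.2]
finger_gap: 0.0001
clock: 11.53
tcp_pos: [0.4168, -0.172, 0.3042]
orientation: [0.001, 0.716, 0.698, 0.0]
wrist_force: [1.2, -0.3, 0.4]
finger_gap: -0.0003
act 1.6
pas -0.9
```

View pics/both6.png

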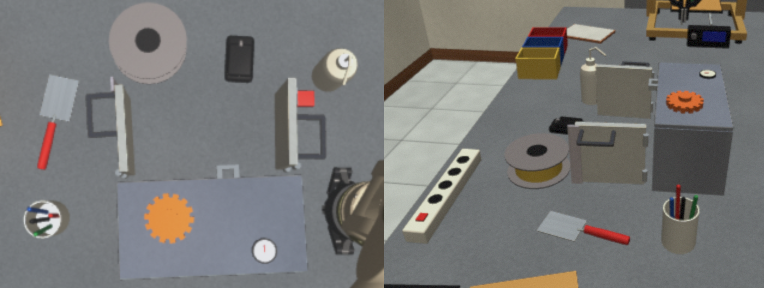

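Both doors are open to about 91°, the bystanders are in place and the robot is clear, so I'm handing in.

```bash
python3 -c "
from workcell import *
print(hand_in(), get_state()['clock'])"
```

```text
the job is handed in; nothing more can be done
the job is handed in; nothing more can be done
```

Both cabinet doors are open to about a right angle, and I handed the job in at about 11.6 s of the 58 s allowed; no verdict was reported.

**What I did:** I swung the active door open by its handle first, then pushed the red tab down to its stop (12 N, tip at z = 0.142 m). After that I swung the passive door open the same way, backed off each handle, and rose clear above the cabinet.

**Last checks:**
- **Door angles:** from the top camera, the active door measured about 91.6° and the passive door about 91°. These come from points picked by hand, so they could be off by a degree or two.
- **Bystanders:** by eye, in the final top and side pictures, everything still stands where it was. I did not measure this.
- **Forces:** the arm touches nothing, and the wrist force reads about zero. The highest reading at the end of any move was 12 N, on the tab.

No check failed or disagreed.

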